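Shuttle the culture dish to the yellow stop

ROBOT

A 6-joint arm with a two-finger parallel gripper is mounted at the origin on a cart in front of the work surface, level with it; the furniture and walls round the work are solid. World frame = base frame: x ahead of the robot, y to its left, z up, the work surface at z = 0. Lengths are in m, angles in rad, forces in N, time in s.
With the tool pointing down it reaches from about 0.25 to 0.725 m from the base axis. Payload 4 kg.
Tool frame: the origin (TCP) lies midway between the tips of the shut fingers; the grasp point (between the pads) lies 19 mm behind it; z points along the fingers, y is the direction in which the jaws open and shut (so a half turn about z gives the same grasp; the last joint's range is limited). The gripper opens to 85 mm and grips with 20 to 120 N. Pads are 22 mm wide; open, the fingers measure 114 mm over their backs; the gripper's body (76 mm by 85 mm) begins 54 mm behind the grasp point. The pads swing forward as they close: fully open they stand 13 mm farther back than shut.
Start: joints at [1.223, 0.241, 0.005, 1.335, 0, 1.571], TCP at [0.17, 0.47, 0.231] pointing down, gripper open.
Joint ranges: [-2.72, 2.72], [-1.05, 1.87], [-1.09, 1.28], [-1.99, 2.15], [-1.42, 1.44], [-3.14, 3.14]. Speed limits (rad/s): [2.79, 2.79, 3.14, 3.14, 3.14, 3.14].

INTERFACE

Orientations are given as a unit quaternion [x, y, z, w].
In Python, from workcell import bot, eyes, job gives the robot as it stands.
- The arm moves only by the shell command python3 -m crank 'ROWS'. ROWS is a JSON object of lists of equal length, an entry for each row: "dr": the turn, a rotation vector about the tool's x, y, z in rad, a list of three; "travel": the shift along the tool's x, y, z in m, a list of three; "hand": the finger opening in m, from 0 to 0.0854. In form: {"dr": [[wx, wy, wz], ...], "travel": [[x, y, z], ...], "hand": [hand, ...]}. A call has 1 to 10 rows; each row is the pose to reach, as a shift and turn from the pose commanded when the call began, along the tool's axes at that moment; what a row does not reach only later rows make up. A row lasts 1/8 s, in which the tool goes at most 62.5 mm and 10.7 degrees, less where a joint would pass 70% of its speed; a pose out of reach is approached as far as the arm can. A call with a gripper value outside its range is refused whole. The fingers move at their own pace and stop on an object; the grip force is fixed at half the most. Time passes only in rows, so rows that repeat a pose let the fingers close. It gives the time, the measured TCP pose, the force and the opening at its end, in the units of the state.
- bot.get_obs(): the state, without advancing time (a new reading comes with each control period).
- eyes.camera(name): name is "side" or "top"; returns a dict with "color" (420x560x3 uint8, red, green, blue), "K" (3x3 intrinsics, pixels), "R" (3x3) and "t" (3): a world point X has camera coordinates R X + t. Camera axes: x right, y down, z forward; pixel columns grow to the right and rows downward; lengths in m; the calibration is good to about 2 mm. A picture is of the moment at which its call begins. There is no depth.
- job.job_done(): hands the job in, once; it reports no verdict.
The state is a dict: "clock": time; "joint_pos": joint angles; "joint_vel": joint speeds; "tau": joint torques, N m; "eef_pos": TCP position; "tool_rot": TCP orientation; "ft_force": force on the tool from outside, world axes, zero at the start; "ft_torque": the same for the moment, N m; "grip_width": finger opening in m.
Only numpy, scipy, OpenCV 4.12 (cv2) and the standard library are available. Lean on these libraries where they do the work, as an engineer would, in place of code of your own. Each camera call takes 0.05 s, during which the arm holds its last target.

TASK

On the dish shuttle, press the red brake pad in the middle of the carriage down with closed fingertips to free its brake and, keeping it pressed, push the carriage along the rail until it is fully against the yellow stop; then let the pad spring back up and move clear. Do not force the carriage along with the pad up, do not grasp or touch the dish that rides in its tray, and leave the other things on the bench where they are.

Things in the scene. Friction and masses are not known exactly. Their poses are not given: they have to be found in the camera images.
- rail: Straight aluminium rail, 250 long (its x axis), 44 wide, top 26 mm above the bench, on a dark foot plate 100 wide; screwed to the bench. A steel brake strip 8 wide, 38 mm high, runs along it 44 mm from the centre line on the -y side. Origin: middle of its underside on the bench; x runs along the rail, z up. Its place and angle vary from case to case.
- carriage (a joint): Travel of the grey carriage from where it stood at the start (within 16 mm of the rail's middle), m: positive towards the rail's +x. It is to be moved only while the red pad is pressed: with the pad up a friction brake holds it with 15 to 20 N; with the pad down it slides with 1 N or less. It stays where it is left.
- carriage_mid (a point): Centre of the grey carriage, 44 mm above the bench, moving with it; axes as the rail's. Carriage 76 long (rail x), 56 wide; at each end an upright cheek, 8 thick, rises to 60 mm above the bench; between the cheeks is a trough 60 long, open to both sides, with the red pad in its floor. A fingertip that presses the pad can push against the cheek ahead of it.
- pad_top (a point): Centre of the top face of the red ribbed brake pad, flat, 56 (rail x) by 28, in the middle of the carriage, 50 mm above the bench when up, 10 mm below the cheeks' tops; this point lies on the rail's centre line. It sits on a dark lever plate hinged 34 mm from this point on the -y side, so it tilts a little when pressed. It moves with the carriage and the pad.
- pad (a joint): How far the brake pad is pressed down, rad about its hinge: 0 up, 0.17 fully down (its middle then 6 mm lower). Pressed in the middle, a spring resists with up to 10 N at half way and 12 N fully down and returns it. The brake is quite free from about 0.07 on (middle 2.4 mm down).
- stop_yellow: Yellow stop block clamped across the rail, 16 thick along the rail, 60 wide, from the bench foot to 62 mm above the bench. Fixed. It is at one end of the rail in some cases and at the other in others, at varying distances. Origin: on the rail's centre line at bench height, in the middle of its thickness; axes as the rail's. The carriage is against it when carriage_mid is 46 mm from its middle along the rail (8 + 38).
- stop_black: Black stop block of the same shape on the other end of the rail: not the goal. Fixed.
- tray_floor (a point): Centre of the floor of the round white dish tray (98 outside, 90 inside, rim 6 high) on the carriage's +y side, 88 mm from the carriage's centre line; 36 mm above the bench. It moves with the carriage.
- dish: Loose lidded culture dish, clear over beige, 84 in diameter, 16 high, about 50 g, lying in the tray with its top 52 mm above the bench. Origin: centre of its underside. It rides along; not to be touched.
- amber_bottle: Brown bottle with black cap, 58 in diameter, 115 high, loose bystander. Origin: centre of its underside.
- tube_rack: White tube rack, 78 x 146 x 50, loose bystander. Origin: centre of its underside.
- pink_tape: Roll of pink tape, 52 in diameter, 22 high, loose bystander. Origin: centre of its underside.
- blue_marker: White marker pen with blue cap, 134 long, 12 thick, lying, loose bystander. Origin: centre of its underside.
- timer: White lab timer, 47 x 68 x 66, loose bystander. Origin: centre of its underside.

How it is judged:
On the way, in this order (a step that is already met when the one before it is completed fails the run):
1. the red pad is pressed down with the carriage still where it started (value of joint pad above 0.05 rad and distance of carriage_mid from where it was at the start of the episode below 0.015 m), for 0.05 s.
2. the carriage has come against the yellow stop with the pad still pressed (horizontal distance between carriage_mid and stop_yellow below 0.048 m and value of joint pad above 0.03 rad), for 0.05 s.
At the end, for the whole second after the job is handed in: The carriage stands against the yellow stop (gap under 2 mm) and at rest, the pad is back up (under 0.02 rad), and the dish lies flat and still in its tray (horizontal distance between carriage_mid and stop_yellow below 0.048 m and value of joint pad below 0.02 rad and velocity of joint carriage between -0.005 and 0.005 m/s and horizontal distance between dish and tray_floor below 0.008 m and z of dish in the frame of tray_floor below 0.004 m and angle between dish's own z axis and vertical below 0.1 rad and linear speed of dish below 0.01 m/s); the robot touches nothing.
It fails at once if the carriage is forced along while the pad is up (value of joint pad below 0.015 rad and (velocity of joint carriage above 0.03 m/s or velocity of joint carriage below -0.03 m/s)).
It fails at once if the robot touches the dish (contact force between any of the fingers, the arm and dish above 0.5 N).
It fails at once if the dish is lifted or tipped out of its tray (z of dish in the frame of tray_floor above 0.008 m or angle between dish's own z axis and vertical above 0.2 rad).
It fails at once if a bystander is moved by more than 15 mm (distance of any of amber_bottle, tube_rack, pink_tape, blue_marker, timer from where it was at the start of the episode above 0.015 m).
It also fails if it takes over 32 s, if anything falls off the work surface, if the arm or the gripper's body presses on something with over 40 N, if the wrist force passes 120 N, or if a joint passes its speed limit or range.

## Working session

There is one attempt and no reset: what is moved stays moved. The work goes in short steps, Python scripts to look and compute and a shell command to move; the robot and the scene stay as the last step left them, time stands still between calls to the robot, and variables do not carry over. Pictures are saved under pics/ and viewed, and the job is handed in when it is done.

```bash
mkdir -p pics; ls
python3 - <<'E'
from workcell import bot, eyes, job
import cv2
o=bot.get_obs(); print(o)
for n in("side","top"):
    c=eyes.camera(n); cv2.imwrite(f"pics/{n}0.png",c["color"][:,:,::-1]); print(n,c["K"].tolist(),c["R"].tolist(),c["t"].tolist())
    import pickle; pickle.dump(c,open(f"{n}0.pkl","wb"))
E
```

```text
pics
{'clock': 0.0, 'joint_pos': array([1.22301114e+00, 2.41419673e-01, 3.71773315e-03, 1.33520736e+00,
       1.40930486e-05, 1.57078853e+00]), 'joint_vel': array([-0.00043447,  0.00141366,  0.00156271,  0.00010314,  0.00084574,
       -0.00046195]), 'tau': array([-6.54594824e-04, -3.72317863e+01,  2.52406794e+01,  1.70435017e-02,
        2.70513323e-05, -3.89685244e-07]), 'eef_pos': array([0.17018653, 0.46946596, 0.23040715]), 'tool_rot': array([ 1.73013608e-01,  9.84918867e-01, -1.03933165e-03, -1.89734683e-04]), 'ft_force': array([-0.38219628, -0.68415997, -0.66455993]), 'ft_torque': array([-0.04146931, -0.02741581, -0.0397226 ]), 'grip_width': 0.08532397411015265}
side [[457.97109549364836, 0.0, 276.17670678910673], [0.0, 457.97109549364836, 211.96750175581732], [0.0, 0.0, 1.0]] [[0.4959944538720015, -0.8683205061154939, -0.0030000645904929256], [-0.7083261725754645, -0.40260061202562686, -0.5798161609003184], [0.5022584344466584, 0.28971062434077705, -0.8147418113557624]] [-0.20366308107107897, 0.4556517574780912, 0.9988923867900387]
top [[476.2462856355625, 0.0, 276.1932824391316], [0.0, 476.2462856355625, 207.45022522068373], [0.0, 0.0, 1.0]] [[-0.011091438193017134, -0.9998637094158379, 0.012228760853442591], [-0.9931583251525331, 0.009593668098891457, -0.11638085200162106], [0.11624767171442785, -0.01343592667472257, -0.9931293746009959]] [0.072122858344911, 0.5525079477348483, 1.355892913339239]
```

View pics/side0.png

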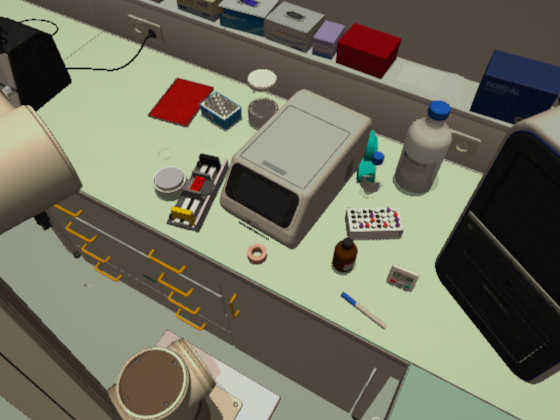

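View pics/top0.png

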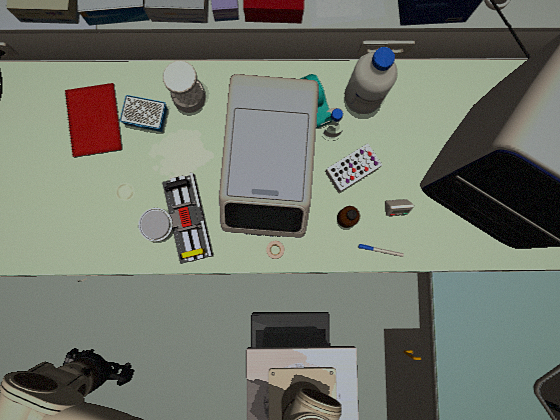

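Run:
```python
import cv2
a=cv2.imread("pics/top0.png")[165:275,125:235]; cv2.imwrite("pics/topc.png",cv2.resize(a,None,fx=5.4,fy=5.4,interpolation=cv2.INTER_CUBIC))
a=cv2.imread("pics/side0.png")[140:240,140:240]; cv2.imwrite("pics/sidec.png",cv2.resize(a,None,fx=6,fy=6,interpolation=cv2.INTER_CUBIC))
```

```text
(no output)
```

View pics/topc.png

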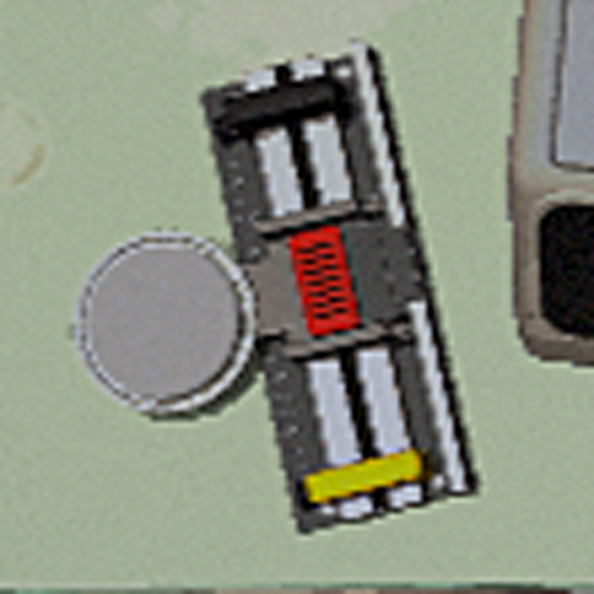

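View pics/sidec.png

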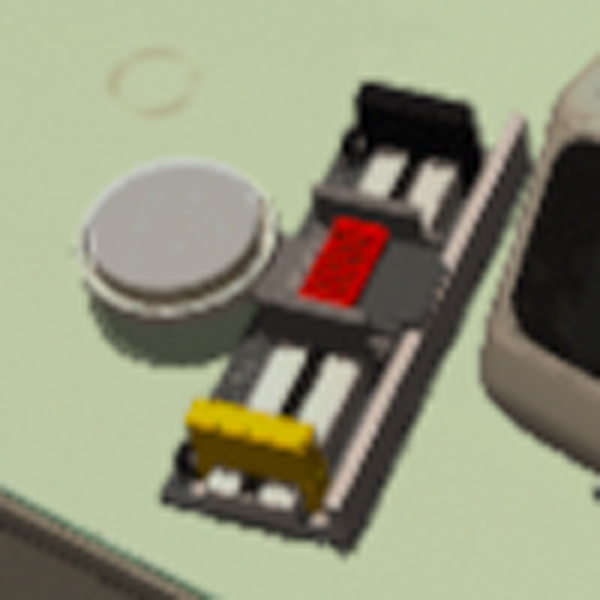

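```bash
cat > h.py <<'E'
import pickle,numpy as np
C={n:pickle.load(open(f"{n}0.pkl","rb")) for n in("side","top")}
def w(n,u,v,z):
    c=C[n];R=c["R"];t=c["t"];d=R.T@np.linalg.inv(c["K"])@np.array([u,v,1.]);o=-R.T@t
    return o+d*(z-o[2])/d[2]
def T(x,y,z): return w("top",125+(x+.5)/5.4-.5,165+(y+.5)/5.4-.5,z)
def S(x,y,z): return w("side",140+(x+.5)/6-.5,140+(y+.5)/6-.5,z)
E
python3 - <<'E'
from h import *
np.set_printoptions(precision=4,suppress=True)
for k,p in dict(tl=(289,238),tr=(338,228),br=(356,328),bl=(308,335),c=(323,282)).items(): print("pad T",k,T(*p,.05))
for k,p in dict(tl=(338,218),tr=(388,226),br=(355,305),bl=(300,296),c=(345,261)).items(): print("pad S",k,S(*p,.05))
a,b=T(358,45,.038),T(460,490,.038);print("strip",a,b,np.linalg.norm(a-b),np.degrees(np.arctan2(*(a-b)[1::-1])))
a,b=S(517,120,.038),S(322,518,.038);print("strip S",a,b,np.linalg.norm(a-b),np.degrees(np.arctan2(*(a-b)[1::-1])))
print("yel T",T(306,480,.062),T(418,452,.062),T(424,470,.062),T(310,502,.062),T(364,476,.062))
print("yel S",S(192,405,.062),S(312,430,.062),S(310,445,.062),S(188,420,.062))
print("blk T",T(280,108,.062)); print("dish T",T(165,320,.052))
print("cheeks T",T(318,217,.06),T(345,340,.06))
for n in C: print(n,-C[n]["R"].T@C[n]["t"])
print("machine",T(520,200,.1),T(525,350,.0),T(510,100,.15))
E
```

```text
pad T tl [0.5503 0.3479 0.05  ]
pad T tr [0.5554 0.322  0.05  ]
pad T br [0.502  0.3119 0.05  ]
pad T bl [0.4986 0.3372 0.05  ]
pad T c [0.5267 0.3296 0.05  ]
pad S tl [0.5518 0.3503 0.05  ]
pad S tr [0.5597 0.3262 0.05  ]
pad S br [0.5118 0.3118 0.05  ]
pad S bl [0.5034 0.3378 0.05  ]
pad S c [0.5315 0.3316 0.05  ]
strip [0.6564 0.3144 0.038 ] [0.4164 0.2581 0.038 ] 0.24651995024934542 13.194620505100575
strip S [0.6566 0.3166 0.038 ] [0.4105 0.2603 0.038 ] 0.2524843365885898 12.866623728672481
yel T [0.422  0.3351 0.062 ] [0.4359 0.277  0.062 ] [0.4265 0.2739 0.062 ] [0.4106 0.3329 0.062 ] [0.4237 0.305  0.062 ]
yel S [0.4205 0.336  0.062 ] [0.4362 0.28   0.062 ] [0.4289 0.2758 0.062 ] [0.4128 0.3324 0.062 ]
blk T [0.6182 0.3512 0.062 ]
dish T [0.5071 0.4123 0.052 ]
cheeks T [0.5601 0.3309 0.06  ] [0.495 0.316 0.06 ]
side [-0.0779 -0.2828  1.0774]
top [0.3919 0.085  1.41  ]
machine [0.563  0.2203 0.1   ] [0.4931 0.2277 0.    ] [0.6064 0.2202 0.15  ]
```

```bash
cat >> h.py <<'E'
from scipy.spatial.transform import Rotation as Ro
np.set_printoptions(precision=4,suppress=True)
def go(obs,p,ang):
    """tool-frame travel & dr to world p, tool z down, tool y at world heading ang(deg)"""
    R=Ro.from_quat(obs["tool_rot"]); a=np.radians(ang)
    y=np.array([np.cos(a),np.sin(a),0]);z=np.array([0,0,-1.]);x=np.cross(y,z)
    Rt=Ro.from_matrix(np.c_[x,y,z]); return R.inv().apply(np.array(p)-obs["eef_pos"]),(R.inv()*Rt).as_rotvec()
E
python3 - <<'E'
from h import *
from workcell import bot
print(go(bot.get_obs(),[.528,.335,.12],13.3))
E
```

```text
(array([-0.3822, -0.0044,  0.1105]), array([-0.0017,  0.0009,  0.9909]))
```

```bash
python3 -m crank '{"dr":[[0,0,0.1],[0,0,0.25],[0,0,0.4],[0,0,0.55],[0,0,0.7],[0,0,0.85],[0,0,0.99],[0,0,0.99],[0,0,0.99],[0,0,0.99]],"travel":[[-0.03,0,0],[-0.08,0,0.01],[-0.13,0,0.02],[-0.18,-0.001,0.03],[-0.23,-0.002,0.05],[-0.28,-0.003,0.07],[-0.33,-0.004,0.09],[-0.36,-0.004,0.1],[-0.382,-0.004,0.11],[-0.382,-0.004,0.11]],"hand":[0,0,0,0,0,0,0,0,0,0]}'
python3 - <<'E'
from h import *
from workcell import bot,eyes
import cv2
o=bot.get_obs();print(o["clock"],o["eef_pos"],o["grip_width"],o["ft_force"],go(o,[.528,.335,.055],13.3))
for n in("side","top"):
    c=eyes.camera(n)["color"][:,:,::-1]
    a=c[165:275,125:235] if n=="top" else c[100:240,130:270]
    cv2.imwrite(f"pics/{n}1.png",cv2.resize(a,None,fx=4.2,fy=4.2,interpolation=cv2.INTER_CUBIC))
E
```

```text
clock: 1.35
eef_pos: [0.5285, 0.3351, 0.1197]
tool_rot: [0.621, 0.784, -0.001, -0.0]
ft_force: [-0.6, 0.1, -0.1]
grip_width: -0.0
1.35 [0.5285 0.3351 0.1197] -3.888504561431674e-05 [-0.5988  0.0805 -0.1134] (array([ 0.0001, -0.0003,  0.0647]), array([-0.0024,  0.0007, -0.0008]))
```

View pics/side1.png

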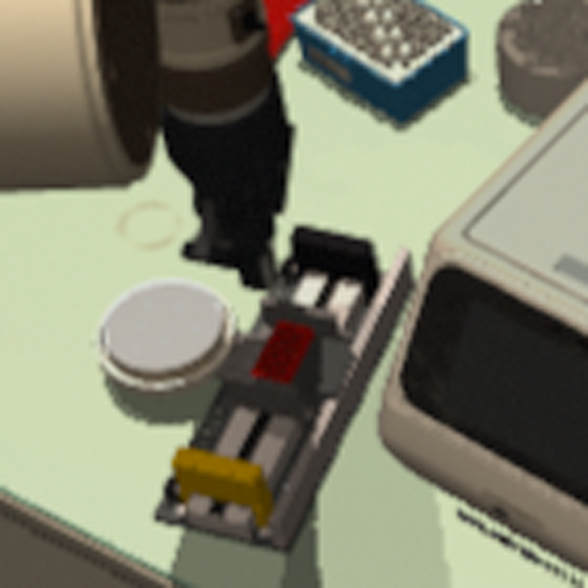

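```bash
python3 -m crank '{"dr":[[0,0,0],[0,0,0],[0,0,0],[0,0,0],[0,0,0]],"travel":[[0,0,0.02],[0,0,0.04],[0,0,0.056],[0,0,0.062],[0,0,0.062]],"hand":[0,0,0,0,0]}'
python3 - <<'E'
from h import *
from workcell import bot,eyes
import cv2
for n in("side","top"):
    c=eyes.camera(n)["color"][:,:,::-1]
    a=c[165:275,125:235] if n=="top" else c[100:240,130:270]
    cv2.imwrite(f"pics/{n}2.png",cv2.resize(a,None,fx=4.2,fy=4.2,interpolation=cv2.INTER_CUBIC))
E
```

```text
clock: 2.08
eef_pos: [0.5278, 0.3363, 0.0593]
tool_rot: [0.62, 0.785, -0.0, -0.0]
ft_force: [-0.0, 0.3, 0.2]
grip_width: -0.0
```

View pics/side2.png

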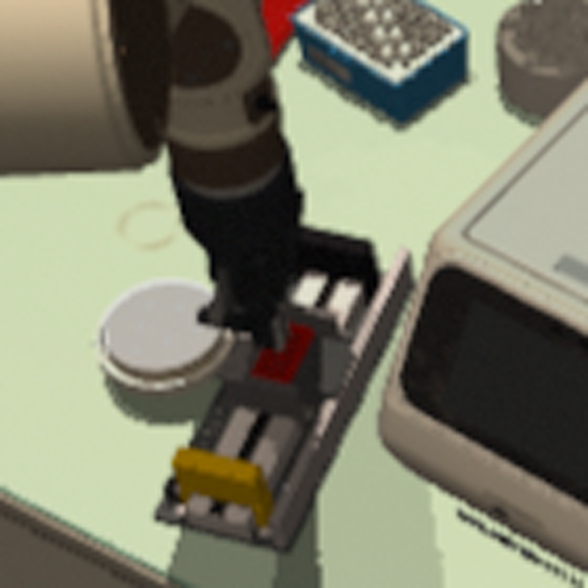

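View pics/top2.png

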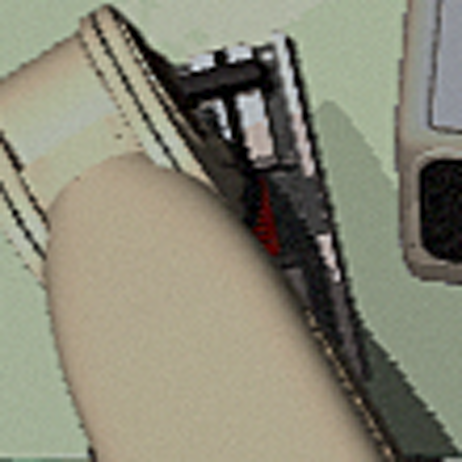

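Run:
```python
from h import *
from workcell import bot,eyes
import cv2
o=bot.get_obs()
c=eyes.camera("side");
for dz in(0,.02,.07):
    q=c["R"]@(o["eef_pos"]+[0,0,dz])+c["t"];q=c["K"]@q/q[2];print(q[:2],(q[:2]-[165,140])*10)
a=c["color"][140:200,165:225,::-1]
a=cv2.convertScaleAbs(a,alpha=1.6,beta=30)
cv2.imwrite("pics/side3.png",cv2.resize(a,None,fx=10,fy=10,interpolation=cv2.INTER_CUBIC))
```

```text
[194.5985 180.8808] [295.9849 408.8083]
[193.5521 176.3942] [285.5207 363.9424]
[190.8172 164.6684] [258.1724 246.684 ]
```

View pics/side3.png

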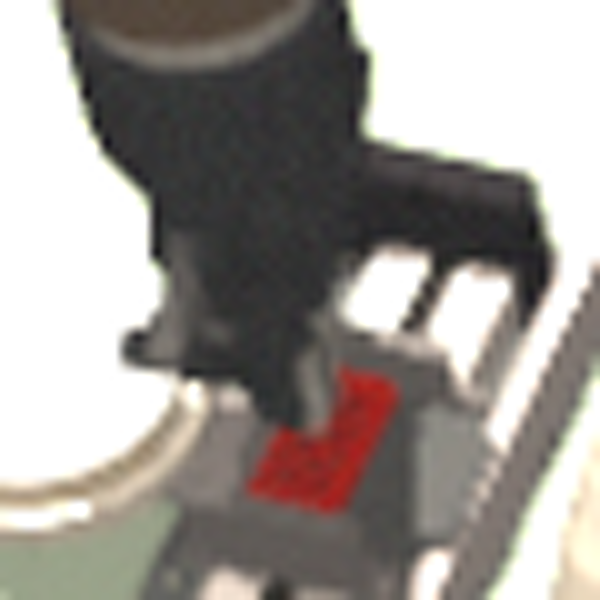

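Run:
```python
from h import *
import cv2
a=C["top"]["color"][335:405,60:150,::-1];a=cv2.convertScaleAbs(a,alpha=1.6,beta=30)
b=C["side"]["color"][185:265,10:100,::-1];b=cv2.convertScaleAbs(b,alpha=1.6,beta=30)
f=lambda i:cv2.resize(i,(400,400*i.shape[0]//i.shape[1]),interpolation=cv2.INTER_CUBIC)
a=f(a);b=f(b);h=max(a.shape[0],b.shape[0])
p=lambda i:cv2.copyMakeBorder(i,0,h-i.shape[0],0,0,0)
cv2.imwrite("pics/init.png",np.hstack([p(a),p(b)]))
```

```text
(no output)
```

View pics/init.png

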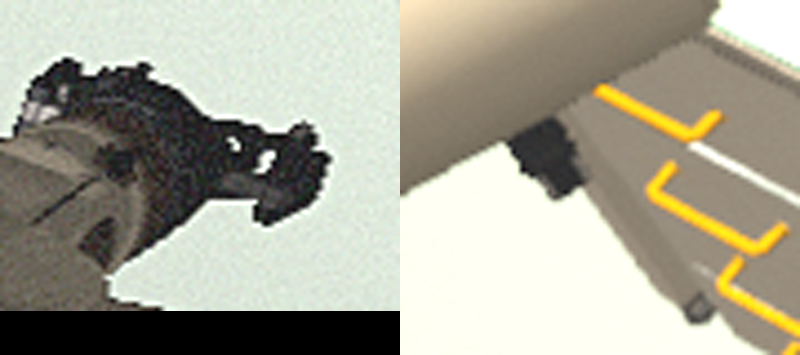

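Run:
```python
from h import *
from workcell import bot
o=bot.get_obs();R=Ro.from_quat(o["tool_rot"]).as_matrix();print(R)
u,v=165+14/1.,140+34.5
u=165+13.0
for h in(.02,.04,.06,.08,.1,.12):
    P=w("side",u,v,o["eef_pos"][2]+h);print(h,R.T@(P-o["eef_pos"]))
```

```text
[[-0.231   0.973   0.0014]
 [ 0.973   0.231   0.0009]
 [ 0.0005  0.0015 -1.    ]]
0.02 [ 0.0451 -0.006  -0.02  ]
0.04 [ 0.0349 -0.0206 -0.04  ]
0.06 [ 0.0247 -0.0351 -0.06  ]
0.08 [ 0.0146 -0.0497 -0.0801]
0.1 [ 0.0044 -0.0642 -0.1001]
0.12 [-0.0058 -0.0788 -0.1201]
```

```bash
python3 -m crank '{"dr":[[0,0,0],[0,0,0],[0,0,0],[0,0,0]],"travel":[[0,0,0.004],[0,0,0.007],[0,0,0.008],[0,0,0.008]],"hand":[0,0,0,0]}'
```

```text
clock: 2.72
eef_pos: [0.5281, 0.336, 0.0511]
tool_rot: [0.62, 0.784, -0.0, -0.0]
ft_force: [0.5, 0.2, -0.1]
grip_width: -0.0001
```

```bash
python3 -m crank '{"dr":[[0,0,0],[0,0,0],[0,0,0],[0,0,0]],"travel":[[0,0,0.002],[0,0,0.004],[0,0,0.005],[0,0,0.005]],"hand":[0,0,0,0]}'
```

```text
clock: 3.22
eef_pos: [0.5287, 0.3369, 0.0482]
tool_rot: [0.62, 0.785, 0.001, 0.0]
ft_force: [-2.2, -0.9, 8.7]
grip_width: -0.0002
```

```bash
python3 -m crank '{"dr":[[0,0,0],[0,0,0],[0,0,0],[0,0,0]],"travel":[[0,0,0.0015],[0,0,0.003],[0,0,0.003],[0,0,0.003]],"hand":[0,0,0,0]}'
```

```text
clock: 3.72
eef_pos: [0.5304, 0.3377, 0.0466]
tool_rot: [0.62, 0.785, 0.003, 0.001]
ft_force: [-1.3, 0.2, 11.8]
grip_width: 0.0
```

```bash
python3 -m crank '{"dr":[[0,0,0],[0,0,0],[0,0,0],[0,0,0],[0,0,0],[0,0,0],[0,0,0],[0,0,0],[0,0,0],[0,0,0]],"travel":[[0,0,0.0015],[0,-0.002,0.0015],[0,-0.005,0.0015],[0,-0.009,0.0015],[0,-0.013,0.0015],[0,-0.017,0.0015],[0,-0.021,0.0015],[0,-0.025,0.0015],[0,-0.029,0.0015],[0,-0.03,0.0015]],"hand":[0,0,0,0,0,0,0,0,0,0]}'
cat > look.py <<'E'
from h import *
from workcell import bot,eyes
import cv2,sys
c=eyes.camera("side"); a=c["color"][140:200,160:220,::-1] if len(sys.argv)<3 else c["color"][140:240,130:230,::-1]
a=cv2.convertScaleAbs(a,alpha=1.6,beta=30)
cv2.imwrite(sys.argv[1],cv2.resize(a,(600,600),interpolation=cv2.INTER_CUBIC))
E
python3 look.py pics/s4.png w
```

```text
clock: 4.97
eef_pos: [0.5017, 0.3313, 0.0454]
tool_rot: [0.62, 0.785, 0.004, 0.001]
ft_force: [0.3, 0.8, 12.4]
grip_width: 0.0
```

View pics/s4.png

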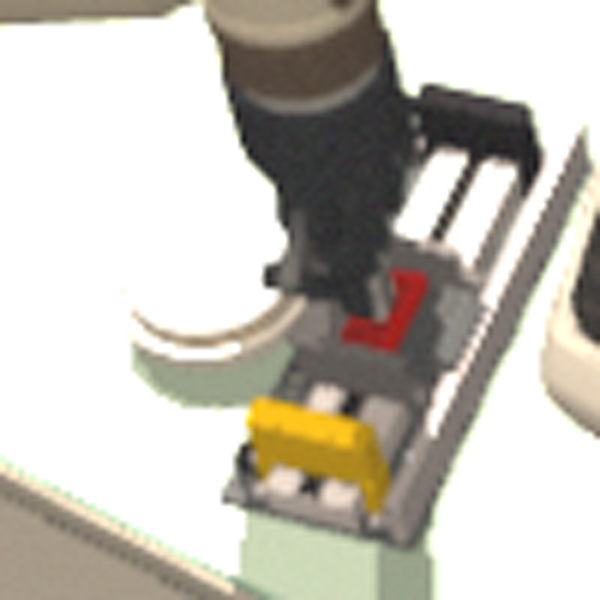

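The picture shows the carriage moving along with the pressed pad, near cheek (~(380,370)) about 30 mm short of the yellow stop. I'll keep pushing.

```bash
python3 -m crank '{"dr":[[0,0,0],[0,0,0],[0,0,0],[0,0,0],[0,0,0],[0,0,0],[0,0,0],[0,0,0],[0,0,0],[0,0,0]],"travel":[[0,-0.003,0],[0,-0.007,0],[0,-0.011,0],[0,-0.015,0],[0,-0.019,0],[0,-0.023,0],[0,-0.026,0],[0,-0.029,0],[0,-0.032,0],[0,-0.034,0]],"hand":[0,0,0,0,0,0,0,0,0,0]}'
python3 look.py pics/s5.png w
```

```text
clock: 6.28
eef_pos: [0.469, 0.3236, 0.0453]
tool_rot: [0.62, 0.785, 0.004, 0.001]
ft_force: [2.6, 1.5, 11.2]
grip_width: 0.0001
```

View pics/s5.png

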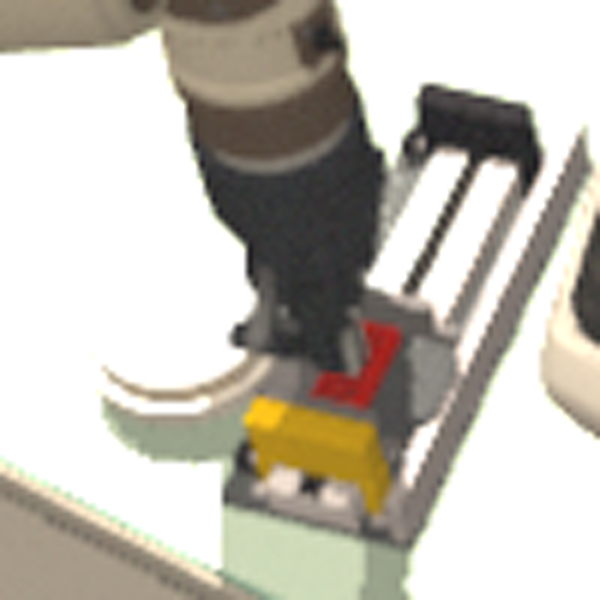

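```bash
python3 -m crank '{"dr":[[0,0,0],[0,0,0],[0,0,0],[0,0,0]],"travel":[[0,-0.002,0],[0,-0.004,0],[0,-0.006,0],[0,-0.006,0]],"hand":[0,0,0,0]}'
```

```text
clock: 6.82
eef_pos: [0.4669, 0.3232, 0.0465]
tool_rot: [0.62, 0.784, 0.007, 0.004]
ft_force: [6.7, 1.7, 10.1]
grip_width: 0.0002
```

```bash
python3 -m crank '{"dr":[[0,0,0],[0,0,0],[0,0,0],[0,0,0]],"travel":[[0,-0.002,0.0005],[0,-0.004,0.001],[0,-0.004,0.001],[0,-0.004,0.001]],"hand":[0,0,0,0]}'
python3 - <<'E'
from h import *
from workcell import eyes
import cv2
for n,(r,c0) in dict(side=(190,160),top=(205,160)).items():
    c=eyes.camera(n)["color"][r:r+60,c0:c0+60,::-1]
    cv2.imwrite(f"pics/{n}6.png",cv2.resize(cv2.convertScaleAbs(c,alpha=1.6,beta=30),(600,600),interpolation=cv2.INTER_CUBIC))
E
```

```text
clock: 7.32
eef_pos: [0.4634, 0.3229, 0.0457]
tool_rot: [0.62, 0.784, 0.008, 0.003]
ft_force: [6.8, 2.7, 10.1]
grip_width: -0.0002
```

View pics/side6.png

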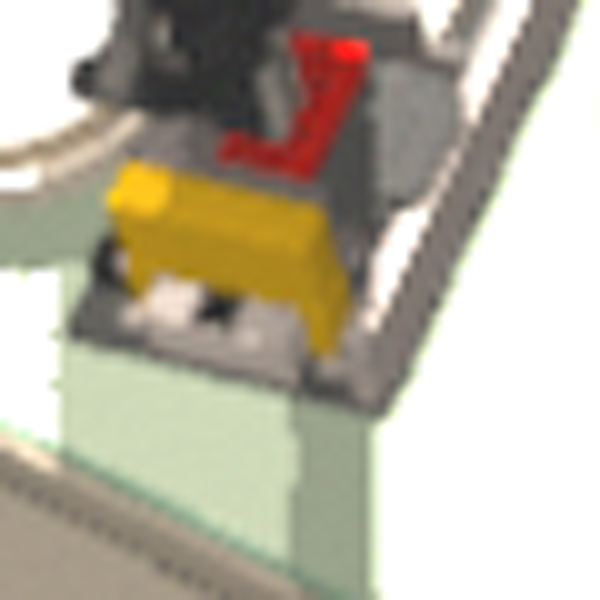

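View pics/top6.png

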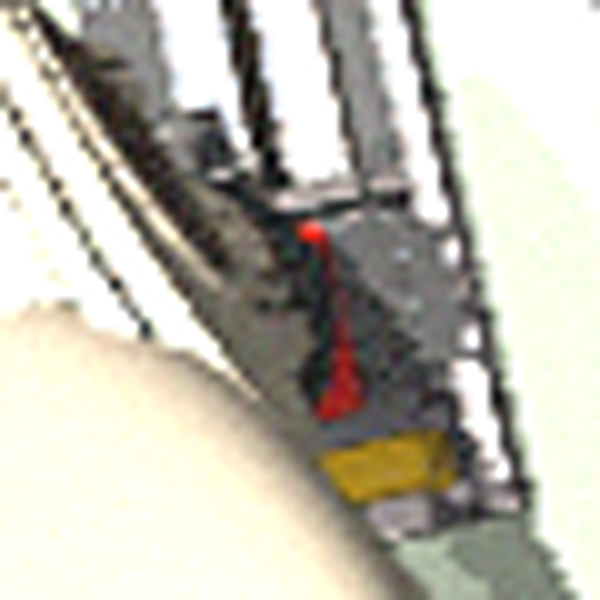

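```bash
python3 -m crank '{"dr":[[0,0,0],[0,0,0],[0,0,0],[0,0,0],[0,0,0],[0,0,0],[0,0,0],[0,0,0],[0,0,0],[0,0,0]],"travel":[[0,0,-0.002],[0,0,-0.004],[0,0,-0.006],[0,0,-0.008],[0,0,-0.010],[0,0,-0.012],[0,0,-0.018],[0,0,-0.028],[0,0,-0.048],[0,0,-0.068]],"hand":[0,0,0,0,0,0,0,0,0,0]}'
python3 -m crank '{"dr":[[0,0,0],[0,0,0],[0,0,0],[0,0,0],[0,0,0],[0,0,0],[0,0,0]],"travel":[[0,0.03,-0.05],[0,0.07,-0.09],[0,0.12,-0.13],[0,0.17,-0.16],[0,0.2,-0.18],[0,0.2,-0.18],[0,0.2,-0.18]],"hand":[0,0,0,0,0,0,0]}'
python3 - <<'E'
from h import *
from workcell import eyes
import cv2
for n,(r,c0,s) in dict(side=(170,140,80),top=(175,130,90)).items():
    c=eyes.camera(n);pickle.dump(c,open(n+"7.pkl","wb"));cv2.imwrite(f"pics/{n}7full.png",c["color"][:,:,::-1])
    c=c["color"][r:r+s,c0:c0+s,::-1]
    cv2.imwrite(f"pics/{n}7.png",cv2.resize(c,(600,600),interpolation=cv2.INTER_CUBIC))
E
```

```text
clock: 8.68
eef_pos: [0.4561, 0.319, 0.1098]
tool_rot: [0.62, 0.784, -0.0, -0.0]
ft_force: [-0.5, 0.2, -0.2]
grip_width: 0.0
clock: 9.55
eef_pos: [0.6516, 0.3652, 0.2883]
tool_rot: [0.62, 0.784, 0.0, 0.0]
ft_force: [0.3, 0.7, 0.1]
grip_width: -0.0005
```

View pics/side7.png

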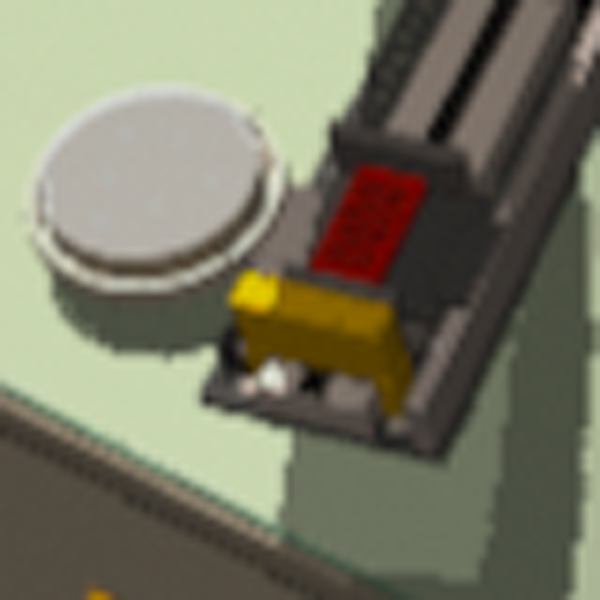

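View pics/top7.png

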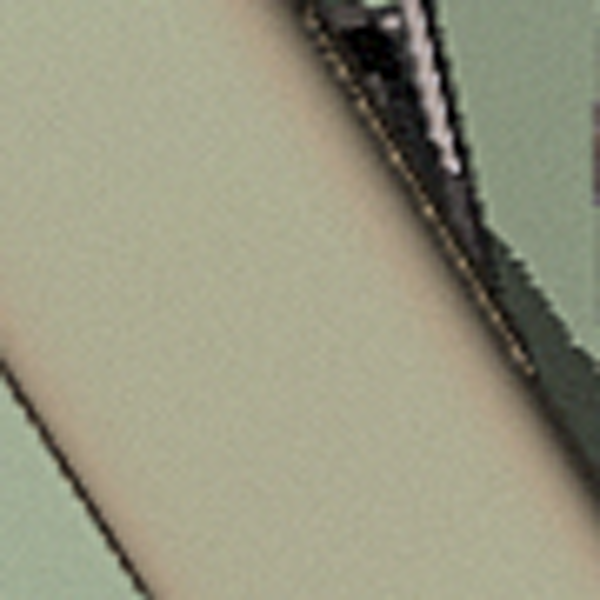

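View pics/top7full.png

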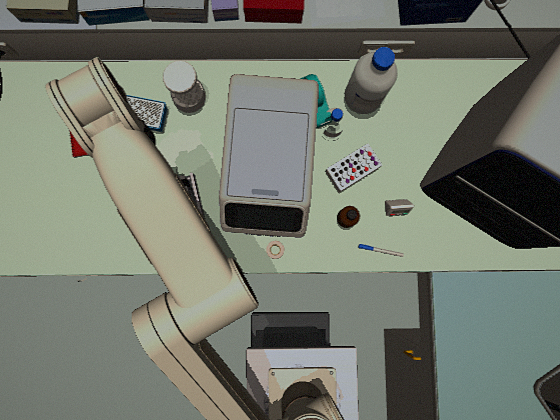

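```bash
python3 -m crank '{"dr":[[0,0,0],[0,0,0],[0,0,0],[0,0,0],[0,0,0],[0,0,0],[0,0,0],[0,0,0],[0,0,0],[0,0,0]],"travel":[[0.03,-0.03,0],[0.06,-0.07,0],[0.09,-0.12,0],[0.12,-0.17,0],[0.15,-0.22,0],[0.17,-0.27,0],[0.19,-0.3,0],[0.2,-0.32,0],[0.2,-0.32,0],[0.2,-0.32,0]],"hand":[0,0,0,0,0,0,0,0,0,0]}'
python3 - <<'E'
from h import *
from workcell import eyes
import cv2
for n,(r,c0,s) in dict(side=(170,140,80),top=(175,130,90)).items():
    c=eyes.camera(n);cv2.imwrite(f"pics/{n}8full.png",c["color"][:,:,::-1])
    c=c["color"][r:r+s,c0:c0+s,::-1]
    cv2.imwrite(f"pics/{n}8.png",cv2.resize(c,(600,600),interpolation=cv2.INTER_CUBIC))
E
```

```text
clock: 10.9
eef_pos: [0.2939, 0.4855, 0.2888]
tool_rot: [0.62, 0.784, 0.0, 0.0]
ft_force: [1.0, 0.0, -0.2]
grip_width: -0.0002
```

View pics/top8.png

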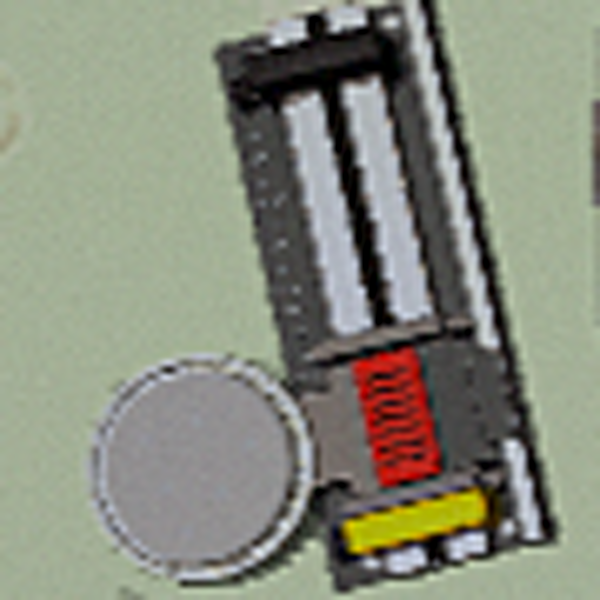

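View pics/top8full.png

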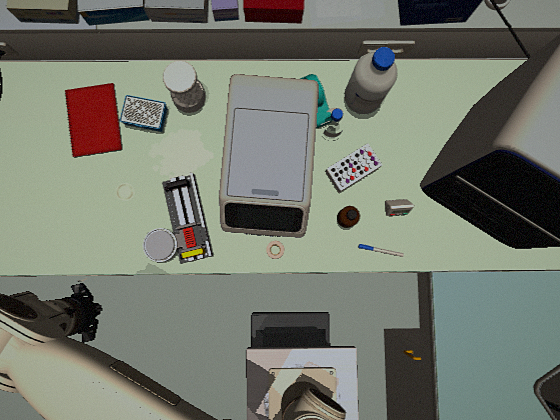

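Run:
```python
from h import *
f=lambda x,y,z:w("top",130+(x+.5)/6.667-.5,175+(y+.5)/6.667-.5,z)
p=f(397,418,.05);y=f(417,521,.062);d=f(200,468,.052);print(p,y,np.linalg.norm((p-y)[:2]),d,np.linalg.norm((p-d)[:2]))
```

```text
[0.468  0.3156 0.05  ] [0.4238 0.3047 0.062 ] 0.04551977691486482 [0.4475 0.3987 0.052 ] 0.08557031914753542
```

Run:
```python
from workcell import job
print(job.job_done())
```

```text
the job is handed in; nothing more can be done
None
```

I pressed the red pad with the closed fingertips to about 12 N while the carriage was still within a few mm of its start. Keeping it pressed, I pushed the carriage about 62 mm along the rail to the yellow stop. There it held against about 7 N of sideways push and the fingertips began to slide on the pad. I then lifted straight up, moved clear and handed the job in at about 11 s.

- **Carriage:** in the last top picture the carriage centre was 45.5 mm from the middle of the yellow stop, against 46 mm nominal. That picture is only good to about 2 mm, so the stalled push is the firmer evidence that it is fully against the stop.
- **Pad:** it looks fully back up in the last pictures; I have no direct reading of its angle.
- **Dish:** it lies centred and flat in its tray, 86 mm from the pad centre against 88 mm nominal.
- **Bystanders and robot:** the other things on the bench look unmoved, and the wrist force was back to about zero.

No check failed or disagreed beyond the measuring error.

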